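Move a ring hanger over the end stops onto the next laundry rail

ROBOT

A 6-joint arm with a two-finger parallel gripper is mounted at the origin on the work surface. World frame = base frame: x ahead of the robot, y to its left, z up, the work surface at z = 0. Lengths are in mm, angles in rad, forces in N, time in s.
With the tool pointing down it reaches from about 325 to 875 mm from the base axis. Payload 4.4 kg.
Tool frame: the origin (TCP) lies on the centre line of the jaws, within the pads' length; the fingertips stand ahead of it and the grasp point (between the pads) lies 6 mm ahead of it (ctrl.tcp_to_tips is the z of the fingertips in the tool frame, in mm); z points along the fingers, y is the direction in which the jaws open and shut (so a half turn about z gives the same grasp; the last joint's range is limited). The gripper opens to 85 mm and grips with 20 to 120 N. Pads are 22 mm wide; open, the fingers measure 114 mm over their backs; the gripper's body (76 mm by 85 mm) begins 54 mm behind the grasp point. The pads swing forward as they close: fully open they stand 13 mm farther back than shut.
Start: joints at [0.983, 0.207, 1.542, -0, 1.393, -0.15], TCP at [243.78, 520.768, 256.282] pointing down, gripper open.
Joint ranges: [-2.73, 2.73], [-0.86, 2.22], [0.23, 2.46], [-1.11, 4.25], [0.08, 2.63], [-2.82, 2.82]. Speed limits (rad/s): [2.79, 2.79, 3.14, 3.14, 3.14, 3.14].

INTERFACE

Orientations are given as a 3x3 rotation matrix whose columns are the frame's x, y, z axes.
In Python, from plant import ctrl, sensors, optics gives the robot as it stands. Calls block until the motion is done:
- ctrl.move_ptp(position, orientation): joint-space move of the TCP to a pose.
- ctrl.move_l(position, rot=None, vel=150, threshold=None): straight line of the TCP; rot=None keeps the orientation; vel is the mean speed in mm/s. With threshold (N) it stops when the force on the tool has changed by that much, and returns True; else False.
- ctrl.set_joints(angles): joint-space move.
- ctrl.gripper_to(opening, force=None): finger opening in mm; force is the grip in N (None keeps the last); returns when the fingers have stopped.
- ctrl.hold(seconds).
- ctrl.solve_ik(position, orientation): joint angles nearest the present ones, or None.
- sensors.read_state(): the state.
- optics.grab_frame(name): name is "scene" or "top"; returns (picture, depth): 420x560x3 uint8, red, green, blue; 420x560 float32, mm along the optical axis (not along the pixel's ray), 0 where there is no reading.
- optics.camera_params(name): a dict with "mtx" (3x3 intrinsics, pixels), "R" (3x3) and "t" (3): a world point X has camera coordinates R X + t. Camera axes: x right, y down, z forward; pixel columns grow to the right and rows downward; lengths in mm; the calibration is good to about 2 mm. A picture is of the moment at which its call begins. camera_params takes no time and is no camera call.
A pose or a line that the arm cannot do raises ctrl.MotionError and nothing moves.
- ctrl.finish_job(): hands the job in, once; it reports no verdict.
The state is a dict: "t": time; "q": joint angles; "qvel": joint speeds; "tau": joint torques, N m; "eef_pos": TCP position; "eef_rot": TCP orientation; "force": force on the tool from outside, world axes, zero at the start; "wrist_torque": the same for the moment, N m; "grip_width": finger opening in mm.
Only numpy, scipy, OpenCV 4.12 (cv2) and the standard library are available. Lean on these libraries where they do the work, as an engineer would, in place of code of your own. Each camera call takes 0.05 s, during which the arm holds its last target.

TASK

Move the ring-topped clip hanger from the red-capped rail to the yellow-capped rail: slide it along its bar until it bumps softly against the red end stop, lift it just over that stop and off the bar's open end, thread it over the yellow end stop and set it down on the second bar. Then slide it along that bar up to the orange collar, press it home against the black buffer on the collar with a light steady push of about 6 N (never as much as 12 N), let go and leave it hanging there level and still. Do not force the hanger against either bar, and leave the bottles and the box alone.

Things in the scene. Friction and masses are not known exactly. Their poses are not given: they have to be found in the camera images.
- hanger_grip (a point): Grip point of the loose hanger: middle of its blue upright grip block, 46 mm above the face that rests on the bar. The block is 14 mm (x) by 24 mm (y) and reaches from 6 to 68 mm above that face. Grip it from above across its 24 mm (fingers closing along the bar), fingertips more than 16 mm above the bar's top. Axes: y along the bar it hangs on, z up.
- hanger_seat (a point): The hanger's seat: middle of the ceiling of its white ring, the flat face that rests on the bar. The ring is a closed rectangular window, opening 20 mm wide (x) by 46 mm high (from this point down), and 24 mm long along the bar (y, 12 mm either way). Being closed, it leaves a bar only over the bar's free end. Same axes as hanger_grip.
- rail_a_end (a point): Free end of the first fixed steel bar, on the bar's top in mid width, 210 to 230 mm above the counter. The bar, 12 mm wide (x) and 12 mm high, runs level from here along this point's +y, 260 mm to its post. Its red end stop fills the last 8 mm (y 0 to 8 mm), is as wide as the bar and reaches 14 mm above and 14 mm below the bar's top. z up.
- rail_b_end (a point): The same for the second bar, with the yellow end stop: free end, on the bar's top, 210 to 230 mm above the counter. This bar runs along this point's -y (end stop at y 0 to -8 mm). Same section and stop height. On either bar, to pass the stop the hanger must be raised more than 14 mm and less than 32 mm above its resting height.
- collar: Fixed orange collar clamped on the second bar, 30 mm wide (x), 14 mm above the bar's top. Origin on the bar's top, in the face that looks to the free end; +y to the free end, z up. A black rigid buffer screw (12 mm across, 1 to 13 mm above the bar) stands 5 to 40 mm proud of this face, set differently each time and not measured: feel for it. Home is the ring bearing on the buffer.
- detergent_mid (a point): Bystander: green detergent bottle, 84 mm across, 190 mm tall; point 90 mm up on its axis.
- softener_mid (a point): Bystander: blue softener bottle, 68 mm across, 170 mm tall; point 90 mm up on its axis.
- sheet_box_mid (a point): Bystander: brown carton of dryer sheets, 80 x 130 x 45 mm, lying flat; its centre.
- stop_a: The red end stop itself (fixed on the first bar); origin and axes as rail_a_end, so its inner face is at y = 8 mm.
- hanger: The whole hanger, 0.13 to 0.25 kg (origin: hanger_seat). Ring roof and sides are 6 mm thick, its bottom 8 mm. Below hang a white crossbar, 162 mm wide (along x), and two blue clips that reach 124 mm below the seat.
- rail_a: Stand of the first bar; origin on its underside 230 mm below rail_a_end, same axes. White post 30 mm square, as high as the bar's top, centred 255 mm from the free end, on a wooden plinth 150 x 110 mm.
- rail_b: Stand of the second bar, alike; origin on its underside 230 mm below rail_b_end, same axes. Sliding the resting hanger along a bar takes up to about 3 N.
Mind the look-alikes: they are no part of the job. Of the things shaped like the hanger, the white one is meant.

How it is judged:
By the outcome, as a careful person would: the job done as asked, in the order asked, and still so for the second after the job is handed in, with the robot touching nothing.
It also fails if it takes over 72 s, if anything falls off the work surface, if the arm or the gripper's body presses on something with over 40 N, if the wrist force passes 120 N, or if a joint passes its speed limit or range.

## Working session

There is one attempt and no reset: what is moved stays moved. The work goes in short steps, each a Python script; the robot and the scene stay as the last script left them, time stands still between calls to the robot, and variables do not carry over. Pictures are saved under pics/ and viewed, and the job is handed in when it is done.

```bash
ls; mkdir -p pics; python3 - <<'E'
from plant import ctrl, sensors, optics
import cv2,numpy as np
for n in("scene","top"):
    p,d=optics.grab_frame(n); cv2.imwrite(f"pics/{n}0.png",p[:,:,::-1]); np.savez(f"pics/{n}0.npz",p=p,d=d)
    c=optics.camera_params(n); print(n,c["mtx"].tolist(),np.round(c["R"],4).tolist(),np.round(c["t"],1), -c["R"].T@c["t"], (d==0).mean())
s=sensors.read_state();print({k:np.round(v,3).tolist() for k,v in s.items()},ctrl.tcp_to_tips)
E
```

```text
pics
scene [[388.3185337696325, 0.0, 280.4008387617698], [0.0, 388.3185337696325, 208.5494208048549], [0.0, 0.0, 1.0]] [[0.3505, 0.9364, -0.0163], [0.6043, -0.2394, -0.7599], [-0.7155, 0.2565, -0.6498]] [-311.9 -130.4 1344.8] [1150.31956991  -84.10364937  769.62360833] 0.004145408163265306
top [[529.3225074804127, 0.0, 273.3610594917255], [0.0, 529.3225074804127, 202.22984121690183], [0.0, 0.0, 1.0]] [[0.0099, -0.9999, 0.0021], [-0.9888, -0.0101, -0.1486], [0.1487, -0.0006, -0.9889]] [ 158.5  512.4 1593.4] [ 268.26693047  164.64434139 1651.55147822] 0.004289965986394558
{'t': 0.1, 'q': [0.983, 0.207, 1.543, 0.0, 1.394, -0.15], 'qvel': [0.0, -0.001, -0.003, -0.001, 0.0, -0.0], 'tau': [-0.001, -38.41, -29.255, -0.0, 0.005, -0.0], 'eef_pos': [243.413, 520.22, 255.228], 'eef_rot': [[-0.906, 0.424, -0.001], [0.424, 0.906, -0.002], [0.0, -0.002, -1.0]], 'force': [-0.139, -0.33, -0.079], 'wrist_torque': [0.002, -0.034, 0.022], 'grip_width': 85.484} 25.0
```

View pics/scene0.png

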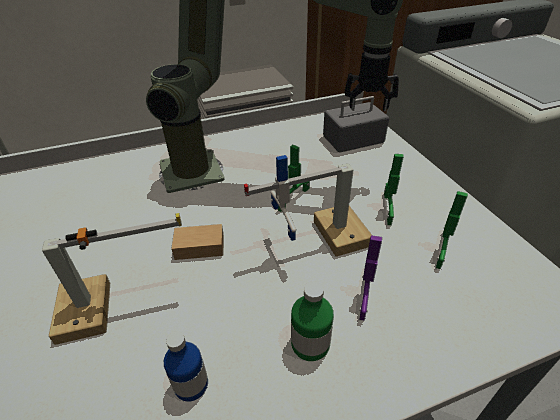

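View pics/top0.png

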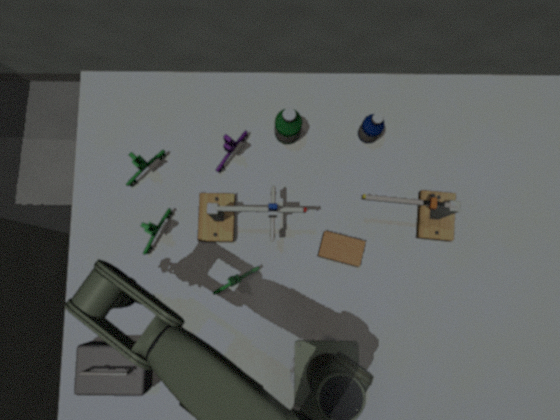

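The scene view shows the white and blue hanger at (282,168) on the red-capped bar, whose end is at (247,187). The yellow end is at (178,218) and the orange collar at (83,237). Green look-alikes are at (295,165), (395,185) and (452,230), and a purple one at (372,275). The hanger with white ring and crossbar is the one meant. I'll confirm that in enlarged crops.

```bash
python3 - <<'E'
import cv2,numpy as np
s=cv2.imread("pics/scene0.png");t=cv2.imread("pics/top0.png")
f=lambda im,x,y,w,h,k:cv2.convertScaleAbs(cv2.resize(im[y:y+h,x:x+w],None,fx=k,fy=k,interpolation=cv2.INTER_CUBIC),alpha=1.5)
a=f(s,230,135,130,110,6); b=np.vstack([f(t,195,180,133,70,6)])
cv2.imwrite("pics/c1.png",a);cv2.imwrite("pics/c2.png",b)
cv2.imwrite("pics/c3.png",np.vstack([f(t,355,180,110,65,6)[:, :660],f(s,40,205,150,45,5)[:, :660]][:1]+[f(s,40,205,150,45,4.4)[:, :660]]))
E
```

```text
(no output)
```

View pics/c1.png

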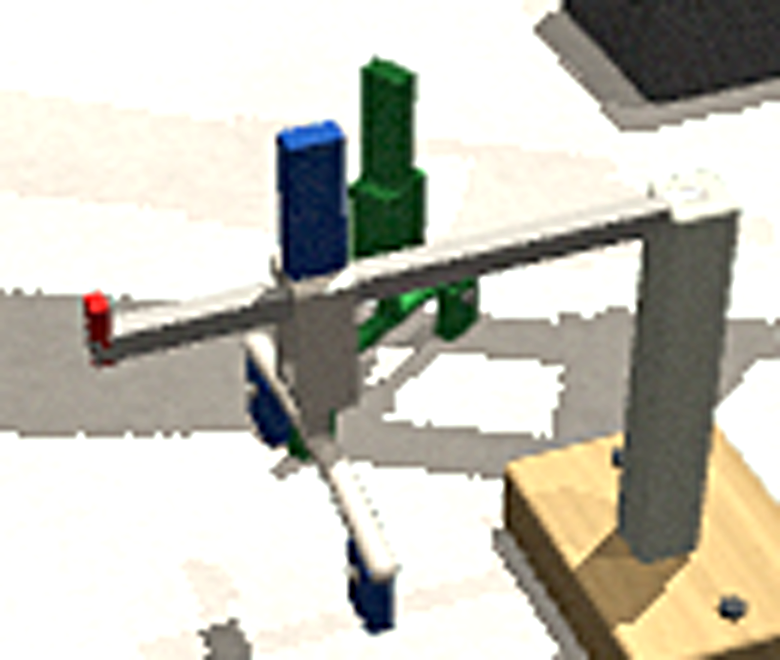

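View pics/c2.png

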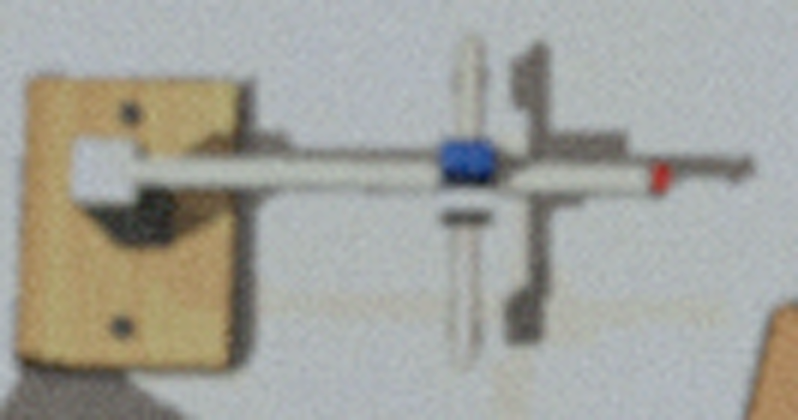

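View pics/c3.png

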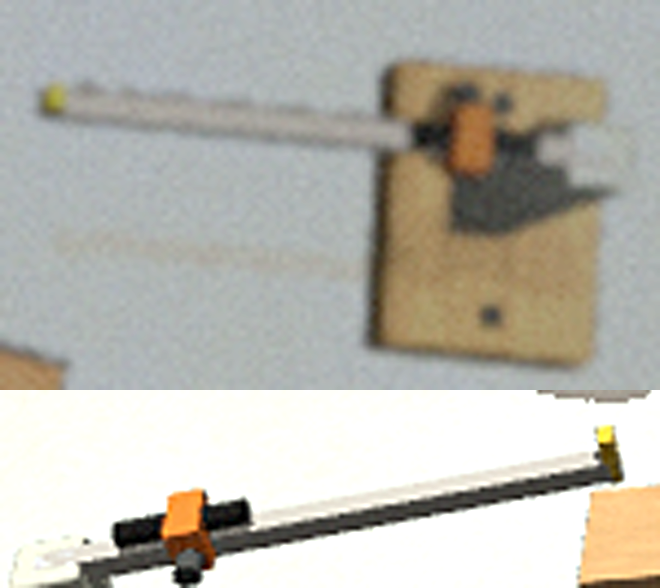

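The crop confirms the white ring and crossbar with the blue grip block on the red-capped bar. The green and purple ones are look-alikes. Next I measure positions.

```bash
cat > h.py <<'E'
import numpy as np,cv2
from plant import ctrl,sensors,optics
def cloud(n,d):
    c=optics.camera_params(n);K=c["mtx"];v,u=np.mgrid[:d.shape[0],:d.shape[1]]
    z=d.astype(float);P=np.stack([(u-K[0,2])/K[0,0]*z,(v-K[1,2])/K[1,1]*z,z],-1)
    W=(P-c["t"])@c["R"]; W[d==0]=np.nan; return W
def masks(p):
    h=cv2.cvtColor(p,cv2.COLOR_RGB2HSV).astype(int);H,S,V=h[...,0],h[...,1],h[...,2]
    return dict(red=((H<5)|(H>174))&(S>150)&(V>60),yellow=(H>24)&(H<34)&(S>140)&(V>80),orange=(H>7)&(H<16)&(S>190)&(V>60),
      blue=(H>105)&(H<122)&(S>130)&(V>40), grey=(S<60))
E
python3 - <<'E'
from h import *
for n in("scene","top"):
    f=np.load(f"pics/{n}0.npz");W=cloud(n,f["d"]);M=masks(f["p"])
    for k in("red","yellow","orange","blue"):
        m=M[k]&(W[...,2]>150)&(W[...,2]<330)&(W[...,0]>250)&(W[...,0]<600)&(W[...,1]<230)
        P=W[m]; v,u=np.nonzero(m)
        if len(P): print(n,k,len(P),"uv",u.min(),u.max(),v.min(),v.max(),"min",P.min(0).round(1),"max",P.max(0).round(1),"med",np.median(P,0).round(1))
    for nm,lo,hi in(("A",60,330),("B",-330,-40)):
        m=M["grey"]&(W[...,2]>180)&(W[...,2]<245)&(W[...,0]>350)&(W[...,0]<600)&(W[...,1]>lo)&(W[...,1]<hi)
        P=W[m];print(n,nm,len(P))
        for y in range(lo,hi,20):
            q=P[(P[:,1]>=y)&(P[:,1]<y+20)]
            if len(q)>3: 
                t=q[q[:,2]>np.percentile(q[:,2],85)-4]
                print(y+10,len(q),"x",np.percentile(t[:,0],[5,50,95]).round(1),"z",np.percentile(q[:,2],[5,50,90]).round(1))
E
```

```text
scene red 11 uv 244 247 184 186 min [460.5  76.3 237.7] max [469.6  82.2 244.3] med [466.3  79.3 243.2]
scene yellow 9 uv 176 178 213 216 min [498.9 -84.  236. ] max [508.  -78.6 238.6] med [503.3 -81.5 237.7]
scene orange 77 uv 76 88 228 245 min [ 473.4 -280.2  214.5] max [ 502.3 -261.1  239.9] med [ 497.6 -267.1  236. ]
scene blue 168 uv 277 287 155 180 min [460.7 154.5 238.3] max [474.7 177.2 299.1] med [471.5 165.1 270.6]
scene A 1057
70 8 x [460.6 469.7 471.6] z [218.  223.8 227. ]
90 51 x [460.2 467.3 471.2] z [219.4 227.  230. ]
110 61 x [458.8 467.  472.4] z [218.3 228.  230.2]
130 62 x [459.3 466.  471.4] z [218.4 227.5 230.1]
150 149 x [451.6 469.2 481.4] z [183.9 221.6 234.4]
170 172 x [471.8 479.3 482.3] z [182.9 213.  235.1]
190 52 x [460.1 468.2 472.7] z [218.2 228.4 229.9]
210 53 x [460.3 468.2 473.3] z [219.3 228.5 230. ]
230 55 x [461.3 468.2 473.3] z [218.8 228.4 230.2]
250 56 x [462.2 468.3 473.5] z [218.2 228.3 231. ]
270 54 x [461.  468.  474.5] z [219.2 228.  230.4]
290 55 x [462.6 468.8 474. ] z [218.6 227.3 230.1]
310 140 x [459.9 471.3 481.4] z [183.9 212.7 2
[... 1824 characters left out ...]
9 228.9 233.5]
top B 482
-320 103 x [466.  478.4 490.9] z [187.9 222.6 226.9]
-300 33 x [475.9 480.5 485.2] z [216.9 227.  238.2]
-280 19 x [477.9 480.8 485.1] z [223.8 234.3 237.8]
-260 16 x [480.5 484.7 488.8] z [220.4 233.  236.7]
-240 37 x [481.2 485.6 489.2] z [220.3 224.1 237. ]
-220 38 x [481.4 485.5 492.3] z [216.1 223.9 228.7]
-200 36 x [484.4 489.7 495.5] z [219.2 225.  228.1]
-180 37 x [487.  492.2 497.7] z [214.6 223.5 226.9]
-160 39 x [488.9 492.2 497.8] z [215.8 223.7 227.6]
-140 37 x [489.  496.1 500.2] z [217.5 223.9 228.1]
-120 38 x [491.4 497.1 502.4] z [216.8 224.5 227.6]
-100 37 x [494.1 497.2 502.8] z [213.6 223.4 227.2]
-80 12 x [495.  495.8 504.7] z [215.4 224.2 237.2]
```

Both cameras agree on these values:

| Item | Measured |
|---|---|
| Bar A | x≈464.8+0.011·(y−165), top z≈229, free end y≈75 |
| Bar B | x≈494.8+0.092·(y+160), top z≈223.7, free end y≈−77.5 |
| Collar face | y≈−261 |
| Hanger seat | y≈166, on the bar |

The next step is the grasp.

```bash
cat >> h.py <<'E'
SA,SB=0.011,0.092
xa=lambda y:464.8+SA*(y-165)
xb=lambda y:494.8+SB*(y+160)
def R(s):
    a=np.arctan(s);c,s=np.cos(a),np.sin(a)
    return np.array([[-c,s,0],[s,c,0],[0,0,-1.]])
def st(l=""):
    s=sensors.read_state();print(l,"t%.2f"%s["t"],"p",s["eef_pos"].round(1) if hasattr(s["eef_pos"],'round') else np.round(s["eef_pos"],1),"F",np.round(s["force"],2),"M",np.round(s["wrist_torque"],2),"w%.1f"%s["grip_width"]);return s
def snap(n,l):
    p,d=optics.grab_frame(n);cv2.imwrite(f"pics/{l}.png",p[:,:,::-1]);np.savez(f"pics/{l}.npz",p=p,d=d);return p,d
E
python3 - <<'E'
from h import *
y=166
ctrl.move_l([243.4,520.2,400],vel=250)
ctrl.move_ptp([xa(y),y,380],R(SA)); st("above")
ctrl.gripper_to(55)
ctrl.move_l([xa(y),y,300],vel=150)
ctrl.move_l([xa(y),y,282],vel=60,threshold=6); st("down")
ctrl.gripper_to(20,35); st("grip")
ctrl.hold(.2);st("grip")
snap("scene","s1")
E
```

```text
above t2.37 p [464.5 166.6 379.5] F [ 0.6   0.91 -0.32] M [-0.07  0.   -0.04] w84.8
down t3.91 p [464.5 165.9 281.5] F [-0.3   0.96  0.11] M [ 0.01 -0.03  0.03] w54.9
grip t4.28 p [465.1 165.9 282.4] F [-0.5   0.16  0.77] M [-0.14  0.03  0.01] w23.4
grip t4.48 p [465.1 165.9 282.4] F [-0.13 -1.93  2.67] M [-0.22  0.01 -0.06] w23.7
```

```bash
python3 - <<'E'
import cv2
s=cv2.imread("pics/s1.png")
cv2.imwrite("pics/s1c.png",cv2.convertScaleAbs(cv2.resize(s[100:245,220:360],None,fx=4,fy=4,interpolation=cv2.INTER_CUBIC),alpha=1.5))
E
```

```text
(no output)
```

View pics/s1c.png

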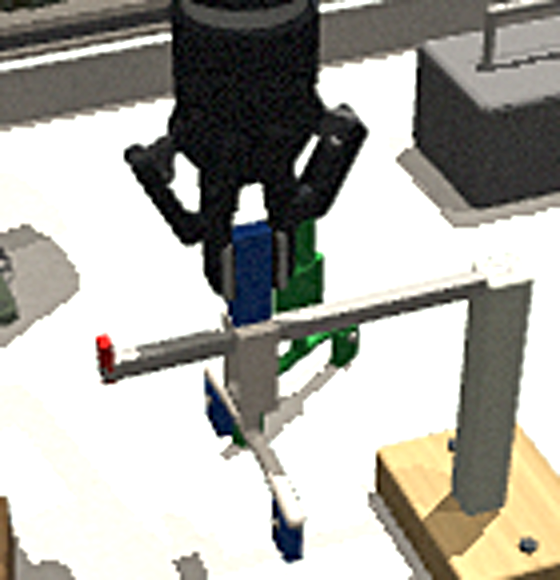

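The picture shows the fingers closed on the blue block, with the ring on the bar. Next I ease the downward preload and slide to the red stop.

```bash
python3 - <<'E'
from h import *
s=st(); z=282.0
for i in range(5):
    if s["force"][2]<0.8: break
    z+=0.3; ctrl.move_l([xa(166),166,z],vel=10); ctrl.hold(.1); s=st("z%.1f"%z)
y=166
for y,v in((140,50),(105,60)):
    print(ctrl.move_l([xa(y),y,z],vel=v,threshold=7)); s=st("y%d"%y)
E
```

```text
t4.53 p [465.1 165.9 282.4] F [ 0.46 -0.9   2.74] M [-0.28 -0.05 -0.02] w23.5
z282.3 t4.88 p [465.  165.9 282.4] F [-0.07 -2.28  2.28] M [-0.31 -0.15  0.02] w23.6
z282.6 t5.23 p [464.8 166.1 282.4] F [ 1.58 -0.84  0.02] M [-0.1  -0.19  0.01] w23.7
False
y140 t5.90 p [464.4 139.3 282.4] F [-0.53 -0.82 -0.53] M [-0.17 -0.02 -0.01] w23.5
False
y105 t6.63 p [464.1 104.7 282.4] F [ 0.09  0.01 -2.53] M [-0.05 -0.03  0.01] w23.5
```

```bash
python3 - <<'E'
from h import *
z=282.4
print(ctrl.move_l([xa(86),86,z],vel=12,threshold=3.0)); s=st("bump"); ctrl.hold(.15); st("b2"); snap("scene","s2")
E
python3 - <<'E'
import cv2
s=cv2.imread("pics/s2.png")
cv2.imwrite("pics/s2c.png",cv2.convertScaleAbs(cv2.resize(s[130:240,210:310],None,fx=6,fy=6,interpolation=cv2.INTER_CUBIC)[:600],alpha=1.5))
E
```

```text
True
bump t7.58 p [464.   94.8 282.4] F [0.87 0.81 4.56] M [ 0.16 -0.04  0.01] w23.7
b2 t7.72 p [464.   94.8 282.4] F [-0.18  1.18  6.15] M [ 0.04 -0.13 -0.01] w23.2
```

View pics/s2c.png

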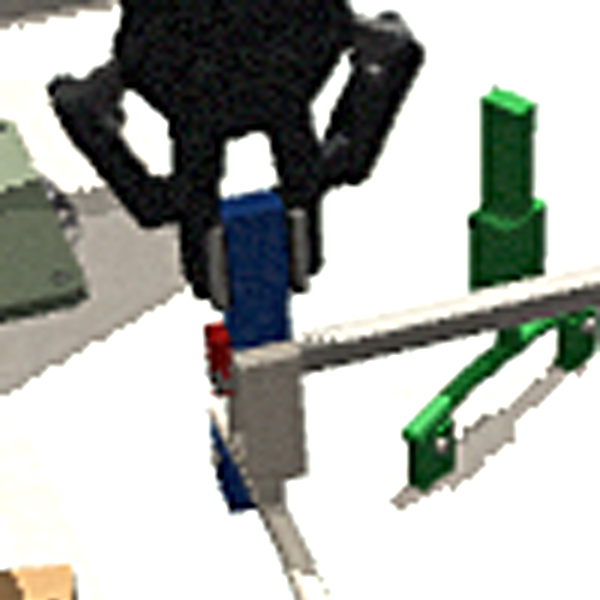

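The ring looks right at the red stop, but it was mainly Fz that tripped the threshold. I'll unload z and then confirm the bump in y.

```bash
python3 - <<'E'
from h import *
s=sensors.read_state();x,y,z=s["eef_pos"]; z=282.4;y=94.8
for i in range(8):
    f=np.mean([sensors.read_state()["force"] for _ in range(3)],0)
    if f[2]<1.0: break
    z+=0.25; ctrl.move_l([xa(y),y,z],vel=10); ctrl.hold(.08); s=st("z%.2f"%z)
for i in range(12):
    y-=0.4; r=ctrl.move_l([xa(y),y,z],vel=8); s=st("y%.1f"%y)
    if s["force"][1]>2.8: break
    if s["force"][2]>3: z+=.2
E
```

```text
z282.65 t8.22 p [463.9  94.8 282.4] F [-0.31  0.02  0.22] M [ 0.08 -0.05  0.04] w23.4
y94.4 t8.47 p [463.9  94.7 282.4] F [ 0.73  1.35 -0.2 ] M [ 0.28 -0.09 -0.03] w23.1
y94.0 t8.72 p [463.9  94.6 282.5] F [ 0.33  4.65 -0.06] M [ 0.8  -0.14 -0.  ] w23.4
```

The bump at y≈94.6 is confirmed, with Fy 4.6 N. Next I back off slightly, lift 22 mm, clear the end, and look again.

```bash
python3 - <<'E'
from h import *
z=282.5
ctrl.move_l([xa(96.5),96.5,z],vel=20); 
ctrl.move_l([xa(96.5),96.5,z+22.5],vel=50); s=st("lift")
print(ctrl.move_l([xa(70),70,z+22.5],vel=40,threshold=6)); st()
print(ctrl.move_l([xa(40),40,z+22.5],vel=60,threshold=6)); st("off")
snap("scene","s3");snap("top","t3")
E
python3 - <<'E'
import cv2
s=cv2.imread("pics/s3.png");t=cv2.imread("pics/t3.png")
cv2.imwrite("pics/s3c.png",cv2.convertScaleAbs(cv2.resize(s[110:260,140:300],None,fx=4,fy=4,interpolation=cv2.INTER_CUBIC),alpha=1.5))
cv2.imwrite("pics/t3c.png",cv2.convertScaleAbs(cv2.resize(t[150:270,260:400],None,fx=5,fy=5,interpolation=cv2.INTER_CUBIC),alpha=1.5))
E
```

```text
lift t9.60 p [464.1  96.5 305.2] F [-0.35 -1.03 -2.23] M [0.03 0.02 0.02] w23.5
False
 t10.42 p [463.8  70.  305. ] F [-0.12 -0.4  -1.39] M [-0.02  0.03 -0.04] w23.6
False
off t11.07 p [463.4  39.8 305. ] F [-0.28  0.41 -2.54] M [ 0.05  0.03 -0.03] w23.5
```

View pics/s3c.png

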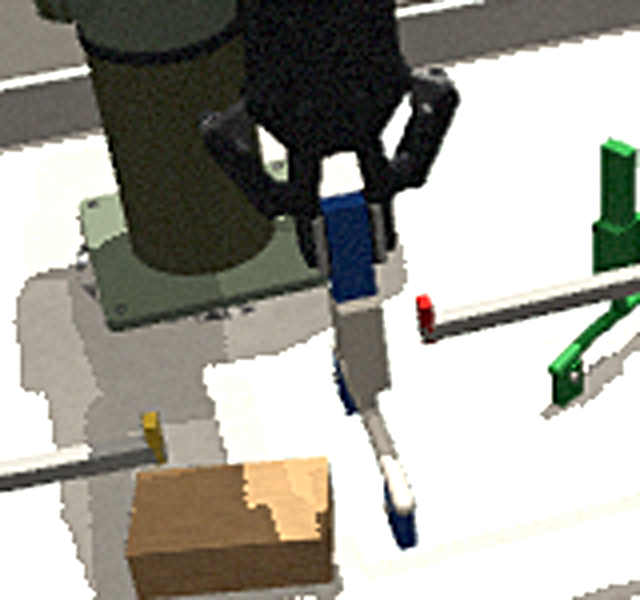

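View pics/t3c.png

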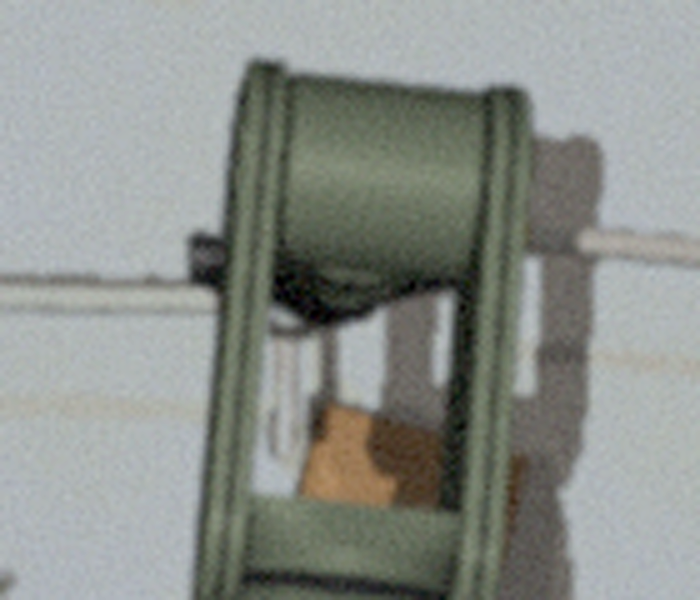

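The hanger is off the bar and hanging level in the gripper, between the red stop (s3c 427,318) and the yellow stop (s3c 152,437). I'll move to the mouth of B and measure the ring against B in the same scene camera.

```bash
python3 - <<'E'
from h import *
z=282.5-5.3+22.5
y=-44
ctrl.move_l([xb(y),y,z],rot=R(SB),vel=90); s=st("mouth")
p,d=snap("scene","s4")
W=cloud("scene",d);M=masks(p)
ex,ey,ez=s["eef_pos"]
near=(abs(W[...,1]-ey)<30)&(abs(W[...,0]-ex)<60)
b=M["blue"]&near&(W[...,2]>ez-60)
P=W[b]; print("blue",len(P),np.percentile(P,[3,50,97],axis=0).round(1).tolist())
r=M["grey"]&near&(W[...,2]<ez-62)&(W[...,2]>ez-95)&(W[...,0]>ex)&(p.max(2)>50)
P=W[r]; print("ring",len(P),np.percentile(P,[3,50,97],axis=0).round(1).tolist())
# bar B now: top points & side face relative to line
m=M["grey"]&(W[...,1]<-90)&(W[...,1]>-230)&(W[...,2]>208)&(W[...,2]<228)&(abs(W[...,0]-496)<25)
P=W[m]; r=P[:,0]-xb(P[:,1]); print("barB dev",np.percentile(r,[3,50,97]).round(1),np.percentile(P[:,2],[3,50,97]).round(1))
t=P[:,2]>221; k=np.polyfit(P[t,1],P[t,0],1);print(k, np.polyval(k,-160), "z side top",np.median(P[(abs(r)<4),2]))
f=M["yellow"]&(W[...,2]>200);print(W[f].min(0),W[f].max(0))
cv2.imwrite("pics/s4c.png",cv2.convertScaleAbs(cv2.resize(p[130:260,120:260,::-1],None,fx=5,fy=4.6,interpolation=cv2.INTER_CUBIC),alpha=1.5))
E
```

```text
mouth t12.36 p [505.3 -43.6 299.7] F [-0.81 -0.14 -1.5 ] M [ 0.01  0.04 -0.02] w23.7
blue 232 [[502.9, -53.3, 258.2], [511.6, -43.4, 294.2], [514.0, -32.8, 315.6]]
ring 130 [[517.9, -54.0, 206.5], [520.9, -43.5, 222.4], [523.1, -32.7, 237.1]]
barB dev [-5.   5.4  8. ] [212.3 222.3 225.2]
[9.23450129e-02 5.11466067e+02] 496.69086457262904 z side top 223.77447761276983Traceback (most recent call last):
  File "<stdin>", line 17, in <module>
    return umr_minimum(a, axis, None, out, keepdims, initial, where)
ValueError: zero-size array to reduction operation minimum which has no identity
```

```bash
python3 - <<'E'
from h import *
f=np.load("pics/s4.npz");p,d=f["p"],f["d"];W=cloud("scene",d);M=masks(p)
m=M["grey"]&(W[...,1]<-95)&(W[...,1]>-230)&(W[...,2]>205)&(W[...,2]<228)&(abs(W[...,0]-496)<25)
P=W[m];r=P[:,0]-xb(P[:,1])
for lo in range(208,226,2):
    q=r[(P[:,2]>=lo)&(P[:,2]<lo+2)]
    if len(q)>3: print(lo,len(q),np.percentile(q,[5,50,95]).round(1))
f1=np.load("pics/s1.npz") # ring on bar A, reference
for nm,s,ez,ey,fx in(("ringA",f1,282.4,165.9,xa),("ringB",f,299.7,-43.6,xb)):
    p,d=s["p"],s["d"];W=cloud("scene",d);M=masks(p)
    g=M["grey"]&(abs(W[...,1]-ey)<9)&(W[...,2]>ez-88)&(W[...,2]<ez-58)&(W[...,0]>fx(ey)+8)&(W[...,0]<fx(ey)+30)
    Q=W[g];print(nm,len(Q),np.percentile(Q[:,0]-fx(Q[:,1]),[5,50,95]).round(2))
    for a in range(int(ez)-92,int(ez)-50,4):
        k=(Q[:,2]>=a)&(Q[:,2]<a+4); 
        if k.sum()>3: print(a-ez,k.sum(),np.median(Q[k,0]-fx(Q[k,1])).round(2),np.ptp(Q[k,0]).round(1))
p,d=f1["p"],f1["d"];W=cloud("scene",d);M=masks(p)
m=M["grey"]&(W[...,1]>190)&(W[...,1]<300)&(W[...,2]>212)&(W[...,2]<234)&(abs(W[...,0]-466)<25)
P=W[m];r=P[:,0]-xa(P[:,1])
for lo in range(214,232,2):
    q=r[(P[:,2]>=lo)&(P[:,2]<lo+2)]
    if len(q)>3: print("A",lo,len(q),np.percentile(q,[5,50,95]).round(1))
p=f["p"];cv2.imwrite("pics/s4c.png",cv2.convertScaleAbs(cv2.resize(p[130:260,120:260,::-1],None,fx=5,fy=4.6,interpolation=cv2.INTER_CUBIC),alpha=1.5))
E
```

```text
210 10 [4.7 5.5 6.3]
212 39 [5.4 6.3 7.6]
214 57 [4.8 6.5 8.3]
216 49 [4.5 6.6 8. ]
218 46 [5. 7. 8.]
220 63 [-0.6  6.3  8. ]
222 185 [-5.5  1.3  7.4]
224 104 [-3.6  1.8  7.7]
ringA 73 [13.67 16.15 18.51]
-88.39999999999998 10 17.09 4.3
-84.39999999999998 6 16.2 3.4
-80.39999999999998 12 16.13 5.7
-76.39999999999998 10 17.09 3.8
-72.39999999999998 8 15.66 4.5
-68.39999999999998 11 16.46 6.3
-64.39999999999998 12 16.13 3.4
-60.39999999999998 4 16.05 3.5
ringB 98 [13.38 15.46 17.29]
-88.69999999999999 11 15.32 2.3
-84.69999999999999 12 15.07 5.4
-80.69999999999999 14 15.64 3.9
-76.69999999999999 11 16.03 5.3
-72.69999999999999 13 16.2 3.6
-68.69999999999999 14 15.19 4.2
-64.69999999999999 12 15.66 4.2
-60.69999999999999 11 15.06 4.2
A 216 11 [4.2 5.3 6.1]
A 218 23 [4.  6.1 7.3]
A 220 23 [4.8 6.3 7.7]
A 222 28 [4.5 6.3 7.9]
A 224 28 [5.  6.6 8.2]
A 226 32 [0.4 6.1 8.6]
A 228 111 [-5.4  1.5  7.2]
A 230 41 [-3.3  2.9  7.7]
```

View pics/s4c.png

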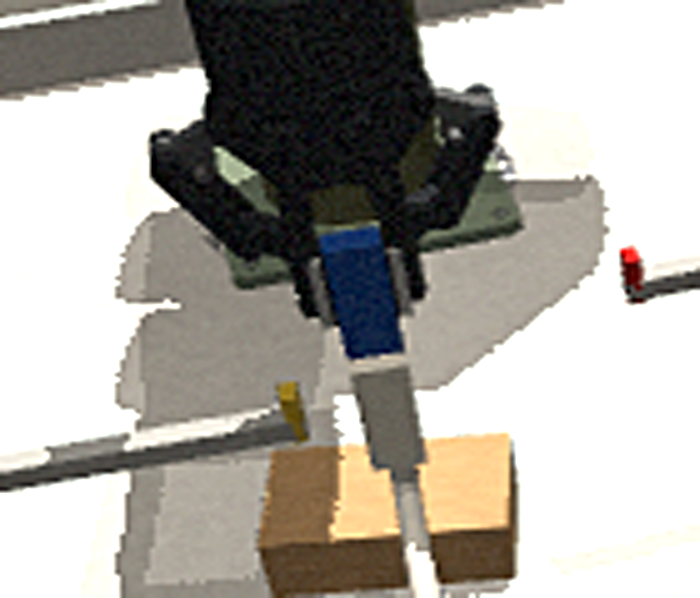

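The ring centre is about 1 mm to −x of bar B and the height fits. I shift +1 mm in x, thread over the yellow stop, and set the hanger down by feel.

```bash
echo 'OX=1.0
xc=lambda y:xb(y)+OX' >> h.py
python3 - <<'E'
from h import *
z=299.7
ctrl.move_l([xc(-44),-44,z],vel=20)
r=ctrl.move_l([xc(-72),-72,z],vel=50,threshold=5);st(f"in {r}")
if not r:
    r=ctrl.move_l([xc(-106),-106,z],vel=50,threshold=5);st(f"through {r}")
if not r:
    ctrl.move_l([xc(-106),-106,282],vel=45,threshold=5);st("low")
    ctrl.hold(.1)
    r=ctrl.move_l([xc(-106),-106,274],vel=8,threshold=3);st(f"touch {r}")
    ctrl.hold(.1);st()
snap("scene","s5")
E
python3 - <<'E'
import cv2
s=cv2.imread("pics/s5.png")
cv2.imwrite("pics/s5c.png",cv2.convertScaleAbs(cv2.resize(s[140:270,80:220],None,fx=5,fy=4.6,interpolation=cv2.INTER_CUBIC),alpha=1.5))
E
```

```text
in False t13.37 p [503.9 -72.1 299.7] F [ 0.33  0.92 -2.01] M [0.05 0.05 0.01] w23.6
through False t14.20 p [ 500.7 -106.   299.7] F [-0.09 -0.49 -2.29] M [-0.01 -0.04 -0.02] w23.9
low t14.74 p [ 500.6 -105.9  281.6] F [ 0.55  0.46 -1.22] M [-0.    0.   -0.03] w23.5
touch True t15.52 p [ 500.7 -106.   276.9] F [0.56 0.18 4.12] M [ 0.03 -0.    0.  ] w23.6
 t15.62 p [ 500.7 -106.   276.9] F [0.1  0.08 6.03] M [-0.   -0.03 -0.01] w23.4
```

View pics/s5c.png

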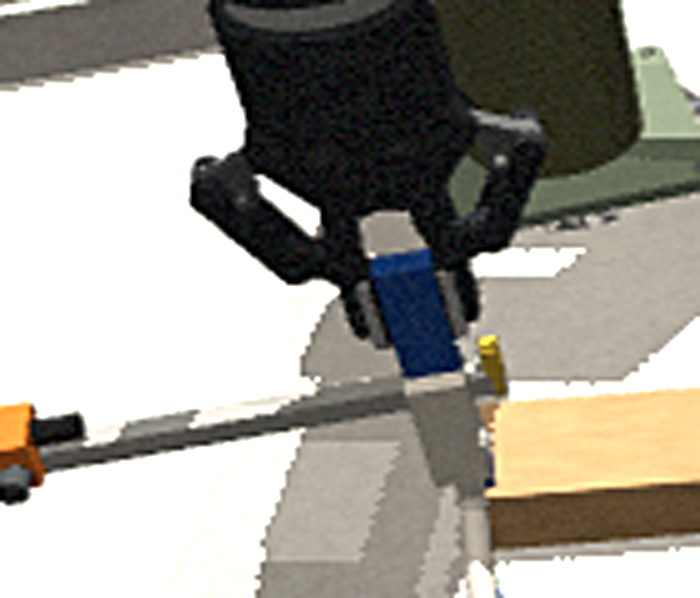

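The hanger is threaded past the yellow stop and has touched down at TCP z 276.9. Next I unload z and slide towards the collar with force monitoring.

```bash
python3 - <<'E'
from h import *
z=276.8;y=-106
def F(n=4):
    a=[]
    for _ in range(n): a.append(sensors.read_state()["force"]); ctrl.hold(.02)
    return np.mean(a,0)
for i in range(6):
    f=F(); 
    if f[2]<0.8: break
    z+=0.2; ctrl.move_l([xc(y),y,z],vel=10)
st("unl z%.1f"%z)
for y in (-130,-160,-190):
    r=ctrl.move_l([xc(y),y,z],vel=45,threshold=6); f=F(3); st(f"{y} {r}"); print(f.round(2))
    if r: break
    if f[2]>1.5: z+=.2
    if f[2]<-1.5: z-=.15
print(z)
E
```

```text
unl z277.2 t16.48 p [ 500.7 -106.   276.9] F [1.87 0.2  0.12] M [-0.1  -0.22 -0.01] w23.7
-130 False t17.21 p [ 498.4 -130.2  277. ] F [-0.57  0.12 -2.03] M [-0.08 -0.02 -0.03] w23.6
[ 0.45 -0.   -1.92]
-160 False t18.07 p [ 495.8 -159.9  277. ] F [-0.12 -0.4  -2.1 ] M [ 0.04 -0.01 -0.02] w23.4
[ 0.28  0.17 -2.48]
-190 False t18.94 p [ 493.  -190.   276.9] F [ 0.71 -0.35 -1.85] M [-0.04  0.02 -0.03] w23.6
[-0.12 -0.21 -1.59]
276.75000000000006
```

```bash
python3 - <<'E'
from h import *
z=276.85
r=ctrl.move_l([xc(-207),-207,z],vel=30,threshold=5);s=st(f"-207 {r}")
ctrl.hold(.1)
r=ctrl.move_l([xc(-250),-250,z],vel=9,threshold=2.5);s=st(f"touch {r}")
ctrl.hold(.1);st()
E
```

```text
-207 False t19.66 p [ 491.5 -207.4  277. ] F [ 0.29 -1.28 -1.63] M [-0.14  0.02 -0.03] w23.3
touch True t20.87 p [ 491.3 -209.8  276.9] F [ 0.07 -0.73  2.81] M [-0.09 -0.04  0.  ] w23.8
 t20.97 p [ 491.3 -209.8  276.9] F [-0.18 -1.12  5.84] M [-0.26 -0.03 -0.01] w23.5
```

Fz tripped it again because z presses stiffly. I'll step along the bar, regulating Fz and watching only Fy.

```bash
python3 - <<'E'
from h import *
def F(n=3):
    a=[]
    for _ in range(n): a.append(sensors.read_state()["force"]); ctrl.hold(.01)
    return np.mean(a,0)
z=277.1;y=-209.8
ctrl.move_l([xc(y),y,z],vel=10);f=F();print(f.round(2))
u=np.array([SB,1,0])/np.hypot(SB,1)
for i in range(40):
    if f[2]>1: z+=.12
    elif f[2]<-1.3: z-=.06
    y-=1.0
    r=ctrl.move_l([xc(y),y,z],vel=12,threshold=4); f=F(); s=sensors.read_state()
    print("%.2f y%.1f z%.2f"%(s["t"],y,z),s["eef_pos"].round(2),f.round(2),r)
    if f@u>2.5: break
E
```

```text
[ 0.88 -1.01  1.48]
21.59 y-210.8 z277.22 [ 491.11 -210.25  276.95] [1.06 1.63 1.27] False
21.87 y-211.8 z277.34 [ 490.72 -211.59  276.94] [0.45 1.53 0.4 ] False
22.14 y-212.8 z277.34 [ 490.59 -212.94  276.92] [-0.3   0.45 -0.58] False
22.42 y-213.8 z277.34 [ 490.63 -213.98  276.98] [-0.01  0.35 -1.9 ] False
22.69 y-214.8 z277.28 [ 490.7  -214.86  277.17] [ 0.07 -0.22 -2.16] False
22.97 y-215.8 z277.22 [ 490.67 -215.85  277.23] [ 0.52  0.08 -2.14] False
23.24 y-216.8 z277.16 [ 490.59 -216.84  277.16] [-0.17 -0.2  -1.81] False
23.52 y-217.8 z277.10 [ 490.49 -217.85  277.1 ] [ 0.44  0.21 -1.74] False
23.79 y-218.8 z277.04 [ 490.38 -218.84  277.03] [ 0.33  0.14 -2.16] False
24.07 y-219.8 z276.98 [ 490.3  -219.84  276.97] [-0.11  0.32 -1.9 ] False
24.34 y-220.8 z276.92 [ 490.22 -220.91  276.96] [-0.08  0.46 -2.35] False
24.62 y-221.8 z276.86 [ 490.17 -221.92  276.97] [ 0.26 -0.1  -1.85] False
24.89 y-222.8 z276.80 [ 490.1  -222.86  276.93] [-0.32 -0.06 -0.71] False
25.17 y-223.8 z276.80 [ 490.02 -223.87  276.94] [ 0.1   1.02 -0.45] False
25.44 y-224.8 z276.80 [ 489.92 -224.82  276.94] [-0.12  0.38  0.37] False
25.72 y-225.8 z276.80 [ 489.82 -225.83  276.92] [0.48 0.8  1.24] False
25.99 y-226.8 z276.92 [ 489.65 -226.92  276.92] [0.35 0.93 0.78] False
26.27 y-227.8 z276.92 [ 489.55 -227.86  276.93] [0.09 0.51 0.4 ] False
26.54 y-228.8 z276.92 [ 489.47 -228.86  276.93] [0.23 0.62 0.78] False
26.82 y-229.8 z276.92 [ 489.38 -229.9   276.96] [-0.06  1.52  0.53] False
27.09 y-230.8 z276.92 [ 489.28 -230.92  276.92] [0.2  1.25 0.83] False
27.37 y-231.8 z276.92 [ 489.18 -231.91  276.92] [0.   0.86 0.55] False
27.64 y-232.8 z276.92 [ 489.12 -232.67  276.93] [-0.04  2.71  1.05] False
```

```bash
python3 - <<'E'
from h import *
def F(n=4):
    a=[]
    for _ in range(n): a.append(sensors.read_state()["force"]); ctrl.hold(.02)
    return np.mean(a,0)
z=276.95;y=-232.8
u=np.array([SB,1,0])/np.hypot(SB,1)
f=F();print(f.round(2))
n=0
for i in range(25):
    a=f@u
    if f[2]>1.2: z+=.08
    if a<5.6: y-=0.1 if a<4.5 else .05; n=0
    elif a>7.6: y+=.06; n=0
    else: n+=1
    ctrl.move_l([xc(y),y,z],vel=6); f=F(); s=sensors.read_state()
    print("%.2f y%.2f"%(s["t"],y),s["eef_pos"].round(2),f.round(2),"a%.2f"%(f@u))
    if n>=5: break
E
```

```text
[0.68 2.32 1.35]
28.02 y-232.90 [ 489.11 -232.69  276.94] [0.81 3.34 0.62] a3.40
28.34 y-233.00 [ 489.1  -232.7   276.94] [0.88 3.66 1.08] a3.73
28.66 y-233.10 [ 489.09 -232.73  276.93] [1.03 4.76 0.48] a4.84
28.98 y-233.15 [ 489.1  -232.76  276.96] [0.8  5.32 0.6 ] a5.37
29.29 y-233.20 [ 489.11 -232.73  276.97] [0.58 4.87 0.85] a4.90
29.61 y-233.25 [ 489.09 -232.73  276.92] [0.6  5.68 1.35] a5.71
29.93 y-233.25 [ 489.11 -232.74  276.96] [0.96 5.14 0.23] a5.20
30.24 y-233.30 [ 489.09 -232.75  276.94] [0.79 5.44 0.7 ] a5.49
30.56 y-233.35 [ 489.08 -232.77  276.93] [1.1  5.6  0.35] a5.68
30.88 y-233.35 [ 489.09 -232.78  276.97] [1.11 5.37 0.56] a5.45
31.19 y-233.40 [ 489.1  -232.78  276.97] [1.12 5.66 1.1 ] a5.74
31.51 y-233.40 [ 489.11 -232.78  276.97] [1.53 5.8  0.37] a5.91
31.82 y-233.40 [ 489.1  -232.77  276.95] [1.16 5.46 0.48] a5.54
32.14 y-233.45 [ 489.11 -232.77  276.98] [0.56 5.91 0.5 ] a5.93
32.46 y-233.45 [ 489.09 -232.79  276.95] [1.24 5.53 0.88] a5.62
32.77 y-233.45 [ 489.11 -232.78  276.96] [1.23 5.65 0.68] a5.74
33.09 y-233.45 [ 489.09 -232.79  276.95] [1.25 5.74 0.95] a5.83
33.41 y-233.45 [ 489.11 -232.77  276.97] [0.89 5.86 0.25] a5.92
33.73 y-233.45 [ 489.1  -232.78  276.96] [0.89 5.81 0.89] a5.86
```

```bash
python3 - <<'E'
from h import *
u=np.array([SB,1,0])/np.hypot(SB,1)
z=276.98;y=-233.53
ctrl.move_l([xc(y),y,z],vel=6)
a=[]
for _ in range(25): ctrl.hold(.04); a.append(sensors.read_state()["force"])
a=np.array(a);print(a.mean(0).round(2),(a@u).min().round(2),(a@u).max().round(2));st()
p,d=snap("scene","s6")
cv2.imwrite("pics/s6c.png",cv2.convertScaleAbs(cv2.resize(p[160:300,40:180,::-1],None,fx=5,fy=4.2,interpolation=cv2.INTER_CUBIC),alpha=1.5))
E
```

```text
[1.12 6.13 1.15] 5.4 6.89
 t35.02 p [ 489.1 -232.8  277. ] F [0.89 6.33 1.18] M [ 1.15 -0.14  0.03] w23.2
```

View pics/s6c.png

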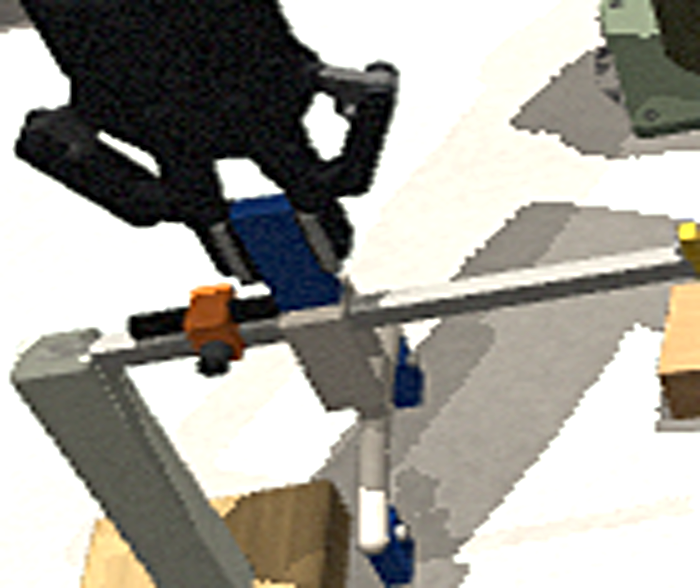

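The ring bears on the buffer at s6c (282,305), at a steady push of about 6.1 N. I let go and retreat upward.

```bash
python3 - <<'E'
from h import *
ctrl.gripper_to(60);s=st("open")
x,y,z=s["eef_pos"]
print(ctrl.move_l([x,y,z+20],vel=60,threshold=6));
ctrl.move_l([x,y,430],vel=150); st("up")
ctrl.move_ptp([380,60,430],R(0)); ctrl.hold(.5); st("away")
for n in("scene","top"):
    p,d=snap(n,n+"7");W=cloud(n,d);M=masks(p)
    b=M["blue"]&(abs(W[...,1]+232)<40)&(abs(W[...,0]-489)<50)&(W[...,2]>215)
    P=W[b];print(n,len(P),np.percentile(P,[3,50,97],axis=0).round(1).tolist())
    a=(slice(170,310),slice(30,170)) if n=="scene" else (slice(140,260),slice(340,480))
    cv2.imwrite(f"pics/{n}7c.png",cv2.convertScaleAbs(cv2.resize(p[a][:,:,::-1],None,fx=5,fy=4.2,interpolation=cv2.INTER_CUBIC),alpha=1.5))
E
```

```text
open t35.51 p [ 489.  -234.1  277. ] F [-0.77  1.02  0.81] M [0.02 0.   0.03] w60.1
False
up t37.02 p [ 488.6 -233.8  428.6] F [-0.97  0.75 -0.42] M [-0.02  0.03 -0.01] w59.8
away t38.72 p [380.1  59.8 429.9] F [0.56 0.64 0.37] M [ 0.   -0.    0.04] w60.4
scene 270 [[485.1, -240.7, 236.7], [494.7, -229.9, 269.5], [497.3, -219.4, 292.1]]
top 50 [[480.0, -241.4, 281.4], [485.1, -229.5, 291.1], [490.5, -219.4, 298.5]]
```

View pics/scene7c.png

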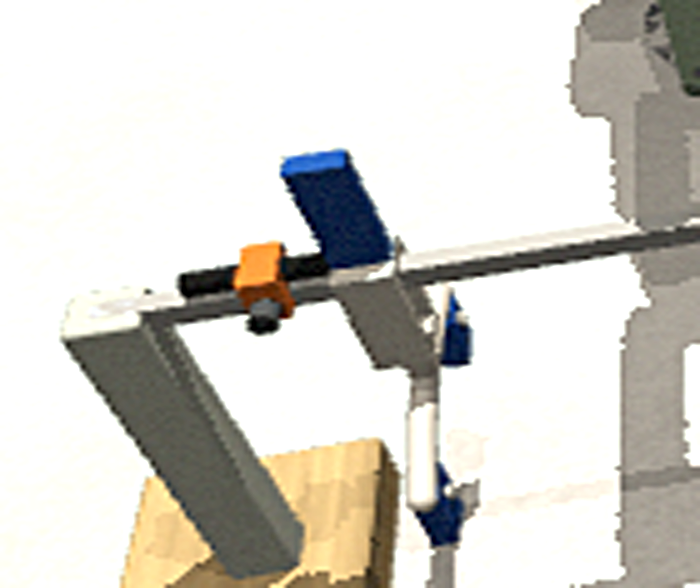

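View pics/top7c.png

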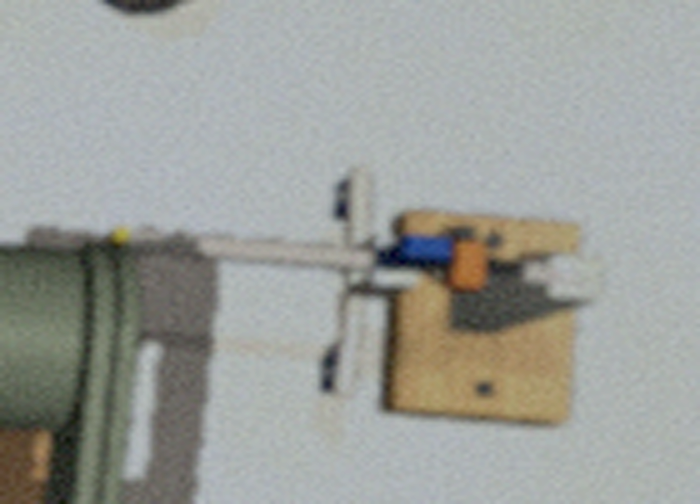

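View pics/scene7.png

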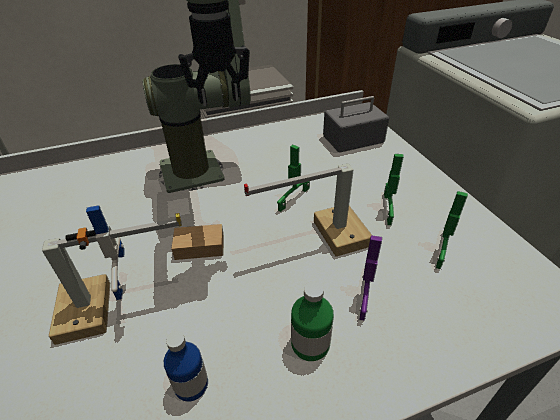

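The hanger's y reads about −230, against −232.8 at the push. I check for tilt or shift before handing in.

```bash
python3 - <<'E'
from h import *
for l in("s6","scene7","s5"):
    f=np.load(f"pics/{l}.npz");W=cloud("scene",f["d"]);M=masks(f["p"])
    y0=-231 if l!="s5" else -106
    b=M["blue"]&(abs(W[...,1]-y0)<40)&(abs(W[...,0]-xb(y0))<50)&(W[...,2]>215)
    P=W[b]
    for z in range(234,296,8):
        q=P[(P[:,2]>=z)&(P[:,2]<z+8)]
        if len(q)>4: print(l,z+4,len(q),"y",q[:,1].min().round(1),q[:,1].max().round(1),"mid",((q[:,1].min()+q[:,1].max())/2).round(1),"x",np.median(q[:,0]).round(1))
    g=M["grey"]&(abs(W[...,1]-y0)<25)&(W[...,0]>xb(y0)+11)&(W[...,0]<xb(y0)+24)&(W[...,2]>170)&(W[...,2]<240)
    Q=W[g]
    for z in range(176,232,8):
        q=Q[(Q[:,2]>=z)&(Q[:,2]<z+8)]
        if len(q)>4: print(l,"ring",z+4,len(q),q[:,1].min().round(1),q[:,1].max().round(1),"x",np.median(q[:,0]).round(1))
    k=(W[...,2]>170)&(W[...,2]<180)
E
python3 - <<'E'
import cv2,numpy as np
a=cv2.imread("pics/s6.png")[195:265,70:140];b=cv2.imread("pics/scene7.png")[195:265,70:140]
r=lambda i:cv2.convertScaleAbs(cv2.resize(i,None,fx=5.6,fy=5.6,interpolation=cv2.INTER_CUBIC),alpha=1.8)
cv2.imwrite("pics/cmp.png",np.hstack([r(a),r(b)]))
E
```

```text
s6 238 27 y -242.1 -222.8 mid -232.5 x 495.0
s6 246 20 y -240.8 -222.4 mid -231.6 x 495.6
s6 254 26 y -240.9 -222.5 mid -231.7 x 495.4
s6 262 23 y -242.1 -223.5 mid -232.8 x 495.4
s6 270 28 y -242.4 -222.7 mid -232.5 x 495.2
s6 278 28 y -242.7 -222.6 mid -232.7 x 495.2
s6 286 20 y -242.4 -222.7 mid -232.5 x 495.4
s6 294 44 y -242.5 -222.1 mid -232.3 x 491.5
s6 ring 180 36 -244.6 -220.0 x 504.2
s6 ring 188 36 -242.3 -220.2 x 504.4
s6 ring 196 36 -243.4 -220.4 x 503.9
s6 ring 204 41 -244.2 -220.4 x 503.9
s6 ring 212 39 -244.5 -220.0 x 503.7
s6 ring 220 44 -244.6 -220.3 x 504.5
s6 ring 228 51 -244.3 -220.0 x 503.7
scene7 238 33 y -242.3 -219.4 mid -230.9 x 495.0
scene7 246 26 y -241.2 -219.4 mid -230.3 x 494.9
scene7 254 29 y -239.0 -219.0 mid -229.0 x 495.3
scene7 262 32 y -238.7 -219.1 mid -228.9 x 495.0
scene7 270 32 y -239.2 -219.3 mid -229.2 x 495.1
scene7 278 34 y -240.1 -219.4 mid -229.7 x 495.1
scene7 286 30 y -238.7 -219.1 mid -228.9 x 494.8
scene7 294 52 y -242.5 -220.4 mid -231.4 x 490.3
scene7 ring 180 39 -243.9 -220.0 x 504.4
scene7 ring 188 39 -244.7 -220.0 x 504.1
scene7 ring 196 37 -243.5 -220.2 x 504.3
scene7 ring 204 36 -243.4 -220.6 x 503.6
scene7 ring 212 40 -244.4 -220.2 x 504.0
scene7 ring 220 44 -244.4 -207.6 x 503.9
scene7 ring 228 48 -243.7 -220.3 x 503.7
s5 238 30 y -116.2 -94.7 mid -105.4 x 507.1
s5 246 30 y -116.5 -96.4 mid -106.5 x 507.2
s5 254 31 y -116.3 -94.9 mid -105.6 x 507.7
s5 262 35 y -115.6 -94.8 mid -105.2 x 507.6
s5 270 34 y -115.9 -95.6 mid -105.7 x 507.4
s5 278 30 y -116.0 -95.1 mid -105.5 x 506.8
s5 286 35 y -116.2 -95.0 mid -105.6 x 507.3
s5 294 50 y -116.6 -93.5 mid -105.1 x 502.5
s5 ring 180 36 -117.8 -93.8 x 516.1
s5 ring 188 34 -118.0 -94.2 x 516.1
s5 ring 196 36 -116.9 -95.1 x 516.2
s5 ring 204 30 -118.0 -94.1 x 516.0
s5 ring 212 34 -117.2 -94.0 x 516.4
s5 ring 220 36 -118.1 -94.8 x 516.2
s5 ring 228 48 -117.7 -94.3 x 515.6
```

View pics/cmp.png

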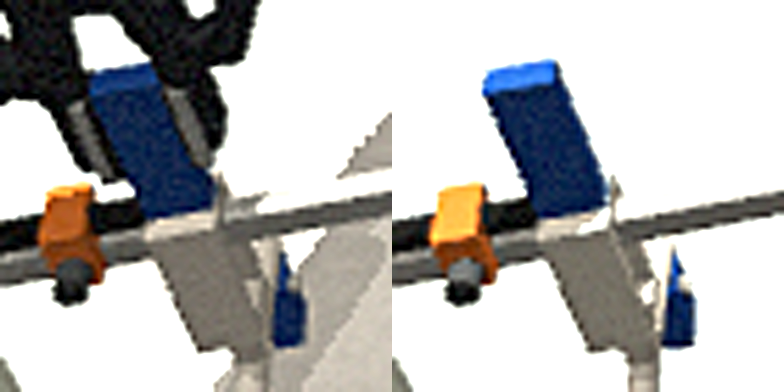

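The ring edges are identical before and after release: y −244.4 and −220.1 at every height, so it is level and hasn't moved. The block difference came only from finger occlusion and the colour mask. Handing in.

```bash
python3 - <<'E'
from h import *
ctrl.hold(.2);st();print(ctrl.finish_job())
E
```

```text
t39.02 p [380.  60. 430.] F [ 0.39 -0.16  0.4 ] M [-0.03 -0.07 -0.  ] w60.2
the job is handed in; nothing more can be done
None
```

The hanger now hangs on the yellow-capped rail, against the buffer on the orange collar. I handed the job in at t ≈ 39 s of the 72 s allowed.

**What I did**
- **Red rail:** I slid the hanger to the red stop and it bumped softly, at about 4.6 N. I then lifted it 22.5 mm over the stop and off the open end.
- **Yellow rail:** I threaded it over the yellow stop without contact and set it down.
- **Buffer:** I slid it on until the ring met the buffer, at seat y ≈ −232.8 mm. I held a steady push averaging 6.1 N, with a highest reading of 6.9 N, then let go and moved the arm clear.

**Last checks**
- **Position:** in the scene camera, the ring's edges are at the same place before and after release, at every height. It is level and did not shift.
- **Bystanders:** the bottles and the box look unmoved in the final picture; I did not measure them.

**What disagreed**
- **Early stops:** two of the contact-stopped moves (one near each end of travel) tripped on vertical force instead of contact along the bar. The downward load on the bar reached about 6 N before I eased it off. Setting the hanger down on the second bar also peaked at about 6 N.
- **Block position:** after release the blue block first seemed about 3 mm further from the collar. I put this down to the fingers hiding part of it in the earlier picture, since the ring itself had not moved.

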